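# Change clamps on the edge-dressing jig

## Task

The white blank stands in the jig, held only by the plier clamp at the right-hand end, and that end is to be ground next. Squeeze the handles of the open plier clamp at the left-hand end together until it snaps over centre and stays locked on the blank, and only then pull the release lever of the right-hand clamp so that it springs fully open; squeeze and pull gently and steadily, no harder than it takes, so that handles and lever are not strained. The blank must not shift, the things lying around stay where they are, and leave go of both clamps at the end.

Things in the scene. Friction and masses are not known exactly. Their poses are not given: they have to be found in the camera images.
- jig: Edge-dressing jig, screwed to the bench (fixed): plywood board 150 (x) by 270 (y) by 15 mm with an upright aluminium fence along y (8 mm thick, 156 long, top 69 mm over the bench, its +x face at the jig's x = 0). Origin: middle of the board's underside, on the bench; z up. +y is the left-hand end, -y the right-hand end. A steel locking-plier clamp lies flat at each end, mid plane 50 mm up.
- blank: White hard plate 156 mm long (its y), 8 mm thick (its x), 68 mm high, standing on edge on the board against the +x face of the fence, its top 83 mm over the bench. Origin: middle of its lower edge. The clamps' jaws straddle fence and blank and their round pads press on it 50 mm left and right of its middle; at the start only the right-hand one does.
- left_toggle (a joint): Left-hand clamp: angle (rad) between moving handle and toggle link. About 0.65 open (start), 0.06 dead centre, 0 on its hard stop, locked. About 26 mm of travel at the squeeze point: after some 6 mm the pad meets the blank and the force climbs to a peak of 7 to 15 N (the screw is set differently each time), drops to nothing at dead centre 2 mm before the end, then comes the stop. Over 20 N strains a handle.
- right_toggle (a joint): The same angle of the right-hand clamp: 0 at the start (locked); about 0.65 once it has sprung fully open, which it does by itself when the lever has pushed it back past dead centre (0.06) and the lever is then let go.
- right_lever (a joint): Right-hand clamp's release lever: 0 at rest in the moving handle, growing (rad) as its tail is pulled inward, towards the fixed handle (jig's -x). After 0.07 to 0.2 (5 to 14 mm at the tail), against 2 to 10 N, the clamp snaps open; over 20 N strains it. It can go on to 0.75 as the handle swings out, and returns by a light spring.
- left_squeeze (a point): Drawn place, fixed in the jig, of the squeeze point: middle of the left-hand moving handle when locked. A bar 11 mm wide (x), 16 mm high (z) along y within 0.06 rad, ending 24 mm further out. At the start swung out to +x by 0.32 rad about a pin 82 mm inward (26 mm here). The real clamps are bolted through slots: each stands turned by up to 0.045 rad about its pad, so its handles lie up to 6 mm off in x here.
- left_opposite (a point): Drawn place of the middle of the left-hand fixed handle opposite the squeeze point: a bar 11 mm wide (x) and 16 mm high (z) along y, on the -x side, bolted down; like the rest of that clamp really up to 6 mm off in x. Over their outsides the two handles measure about 35 mm locked and up to 68 mm open. Under them are 42 mm of free room over the bare bench. Axes: the jig's.
- right_tail (a point): Drawn place of the middle of the right-hand release lever's tail, locked: a steel tab 5 mm thick (x), 13 mm high (z), sticking out 38 mm past the end of the moving handle, in its line, to -y; this point lies 22 mm past that end. Pull it by its +x (outer) side towards -x. The lever's pivot is 73 mm inward. Really up to 8 mm off in x, together with the knob. Axes: the jig's.
- right_knob (a point): Drawn place of the middle of the round adjusting knob (18 mm diameter, 20 mm long, axis along y) at the end of the right-hand fixed handle, 28 mm to the -x side of the tail and really just as far off in x as the tail. A second finger can bear on its -x side. 41 mm of free room below it. Axes: the jig's.
- spare: Bystander: a second white plate like the blank, lying flat on the bench beyond the jig and the grinder.
- tin: Bystander: aluminium tin, 64 mm diameter, 45 mm high, on the robot's side of the jig.
- grinder: Bystander: black pencil-shaped rotary grinder, 29 mm thick, 165 mm long, lying along the jig's far (+x) side.

How it is judged:
By the outcome, as a careful person would: the job done as asked, in the order asked, and still so for the second after the job is handed in, with the robot touching nothing.
It also fails if it takes over 64 s, if anything falls off the work surface, if the arm or the gripper's body presses on something with over 40 N, if the wrist force passes 120 N, or if a joint passes its speed limit or range.

## Robot

A 7-joint arm with a two-finger parallel gripper is mounted at the origin on the work surface. World frame = base frame: x ahead of the robot, y to its left, z up, the work surface at z = 0. Lengths are in m, angles in rad, forces in N, time in s.
With the tool pointing down it reaches from about 0.425 to 0.95 m from the base axis. Payload 4.7 kg.
Tool frame: the origin (TCP) lies on the centre line of the jaws, within the pads' length; the fingertips stand 25 mm ahead of it and the grasp point (between the pads) lies 6 mm ahead of it; z points along the fingers, y is the line along which they close (so a half turn about z gives the same grasp; the last joint's range is limited). The gripper opens to 85 mm and grips with 20 to 120 N. Pads are 22 mm wide; open, the fingers measure 114 mm over their backs; the gripper's body (76 mm by 85 mm) begins 54 mm behind the grasp point. The pads swing forward as they close: fully open they stand 13 mm farther back than shut.
Start: joints at [1.247, 0.469, -0.049, 1.532, 0.024, 1.141, -0.082], TCP at [0.196, -0.646, 0.256] pointing down, gripper open.
Joint ranges: [-2.59, 2.59], [-0.33, 1.99], [-1.39, 1.29], [0.1, 2.45], [-1.04, 4.18], [0.21, 1.99], [-2.66, 2.66]. Speed limits (rad/s): [2.57, 2.57, 3.14, 3.14, 3.14, 3.14, 3.14].

## Interface

Orientations are given as a unit quaternion [x, y, z, w].
In Python, from station import get_state, read_camera, get_calibration, finish_job gives the robot as it stands.
- The arm moves only by the tool send_rows, never from a script. Its argument "steps" is a list of rows, each an object of numbers: "rx", "ry", "rz": the turn, a rotation vector about the tool's x, y, z in rad; "x", "y", "z": the shift along the tool's x, y, z in mm; "hand": the closure, from 0 (fully open) to 1 (shut). In form: [{"rx": .., "ry": .., "rz": .., "x": .., "y": .., "z": .., "hand": ..}, ...]. A call has 1 to 20 rows; each row shifts and turns the commanded pose from where the row before left it, along the tool's axes as they then stand; what a row does not reach is not made up. A row lasts 1/8 s, in which the tool goes at most 62.5 mm and 10.7 degrees, less where a joint would pass 70% of its speed; a pose out of reach is approached as far as the arm can. A call is refused whole if a number of a shift passes 62.5 or a number of a turn 0.188, either way. A call with a gripper value outside its range is refused whole. The fingers move at their own pace and stop on an object; "force" is the grip in N (left out, the last holds). Time passes only in rows, so rows that do not move let the fingers close. It gives the time, the measured TCP pose, the force, the opening and the grip force at its end, in the units of the state.
- get_state(): the state, without advancing time (a new reading comes with each control period).
- read_camera(name): name is "scene" or "top" or "wrist"; returns the picture (480x640x3 uint8, red, green, blue); there is no depth.
- get_calibration(name): a dict with "fovy" (degrees; the focal length in pixels is half the picture's height over the tangent of half this angle, whatever the lens; pixels are square), "cx", "cy" (the principal point, pixels), "world_from_camera" (4x4, takes a point from camera to world coordinates). Camera axes: x right, y down, z forward; pixel columns grow to the right and rows downward; lengths in m; the calibration is good to about 2 mm. A picture is of the moment at which its call begins: read the wrist's pose just before it. get_calibration takes no time and is no camera call; for the wrist camera it gives the pose at the moment of the call.
- finish_job(): hands the job in; it is judged then, once.
The state is a dict: "clock": time; "joints": joint angles; "joint_velocities": joint speeds; "joint_efforts": joint torques, N m; "tcp_pos": TCP position; "eef_rot": TCP orientation; "wrist_force": force on the tool from outside, world axes, zero at the start; "ft_torque": the same for the moment, N m; "opening": opening from 0.0 (shut) to 1.0 (fully open); "finger_force": force on a finger pad.
Only numpy, scipy, OpenCV 4.12 (cv2) and the standard library are available. Lean on these libraries where they do the work, as an engineer would, in place of code of your own. Each camera call takes 0.05 s, during which the arm holds its last target. There are 200 camera calls.

## Working session

There is one attempt and no reset: what is moved stays moved. The work goes in short steps, Python scripts to look and compute and a tool call to move; the robot and the scene stay as the last step left them, time stands still between calls to the robot, and variables do not carry over. Pictures are saved under pics/ and viewed, at most 10 in all, crops included, and the job is handed in when it is done.

Besides the shell and the picture viewer there is one more tool, called after "Request:" as name(argument=value, ...) on one line, values as JSON. send_rows: Moves the arm, as the interface text tells. Its arguments: {"type":"object","properties":{"steps":{"type":"array","items":{"type":"object","properties":{"rx":{"type":"number"},"ry":{"type":"number"},"rz":{"type":"number"},"x":{"type":"number"},"y":{"type":"number"},"z":{"type":"number"},"hand":{"type":"number"}}}},"force":{"type":"number"}},"required":["steps"]}

```bash
mkdir -p pics; ls
python3 - <<'E'
from station import *
import cv2,numpy as np
s=get_state();print({k:np.round(v,3).tolist() for k,v in s.items()})
for n in("scene","top"):
    c=get_calibration(n);print(n,c["fovy"],c["cx"],c["cy"],np.round(c["world_from_camera"],3).tolist())
    cv2.imwrite(f"pics/{n}0.png",read_camera(n)[:,:,::-1])
E
```

```text
pics
{'clock': 0.0, 'joints': [1.247, 0.469, -0.049, 1.534, 0.024, 1.141, -0.082], 'joint_velocities': [0.002, -0.002, 0.001, 0.001, 0.0, 0.0, -0.0], 'joint_efforts': [-0.001, -51.031, -0.047, -23.772, 0.011, 0.007, 0.0], 'tcp_pos': [0.196, -0.645, 0.255], 'eef_rot': [0.989, 0.147, -0.0, -0.001], 'wrist_force': [-0.074, 0.215, -1.003], 'ft_torque': [-0.007, -0.021, -0.019], 'finger_force': 0.0, 'opening': 1.004}
scene 48.55364862282047 321.4312034602421 241.0750357722128 [[0.615, 0.665, -0.424, 0.981], [0.789, -0.519, 0.329, -0.305], [-0.002, -0.537, -0.844, 0.925], [0.0, 0.0, 0.0, 1.0]]
top 57.07147610839011 319.67416884054524 240.8400634003701 [[0.003, -0.989, 0.146, 0.466], [-0.999, 0.005, 0.05, -0.006], [-0.05, -0.146, -0.988, 0.701], [0.0, 0.0, 0.0, 1.0]]
```

View pics/scene0.png

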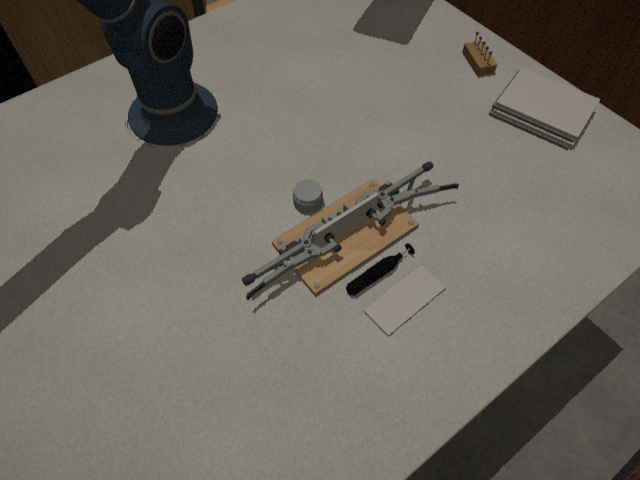

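View pics/top0.png

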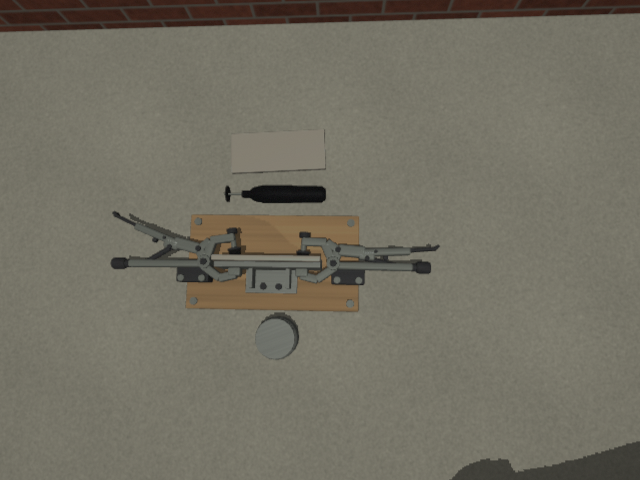

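The scene picture shows the jig with the left clamp open. In the top view, left moving handle runs (137,225)–(200,247), left fixed handle lies on row 262, the right tail is at about (437,247), right knob (423,267), and board corners are (191,215), (359,215), (187,310), (359,311).

```bash
cat > h.py <<'E'
from station import *
import cv2,numpy as np
from scipy.spatial.transform import Rotation as R
def ray(c,p,z):
    f=240/np.tan(np.radians(c["fovy"]/2));T=np.array(c["world_from_camera"])
    d=T[:3,:3]@[(p[0]-c["cx"])/f,(p[1]-c["cy"])/f,1];o=T[:3,3]
    return o+d*(z-o[2])/d[2]
E
python3 - <<'E'
from h import *
c=get_calibration("top")
for n,p,z in [("c",(191,215),.015),("c",(359,215),.015),("c",(187,310),.015),("c",(359,311),.015),("Lmov end",(137,225),.058),("Lmov in",(200,247),.058),("Lfix out",(127,262),.058),("Lfix in",(197,262),.058),("Rtail end",(438,247),.056),("Rmov end",(410,250),.058),("Rmov in",(345,253),.058),("Rknob",(423,267),.059),("Rfix",(345,265),.058),("blank",(213,257),.083),("blank",(321,261),.083),("tin",(277,338),.045),("grin",(325,194),.015),("grinL",(228,194),.015)]:
    print(n,np.round(ray(c,p,z)[:2]*1000,0))
w=get_calibration("wrist");s=get_state();T=np.array(w["world_from_camera"]);Rt=R.from_quat(s["eef_rot"])
print("cam in tool",Rt.inv().apply(T[:3,3]-s["tcp_pos"]),np.round(Rt.inv().as_matrix()@T[:3,:3],2).tolist(),w["fovy"])
print(np.round(Rt.as_matrix(),3).tolist())
im=read_camera("top")[195:325,100:460]
cv2.imwrite("pics/crop.png",cv2.resize(im[:,:,::-1],None,fx=2.2,fy=2.2,interpolation=cv2.INTER_CUBIC)*1)
E
```

```text
c [610. 236.]
c [608. -33.]
c [459. 236.]
c [459. -32.]
Lmov end [587. 304.]
Lmov in [553. 205.]
Lfix out [530. 315.]
Lfix in [530. 209.]
Rtail end [ 551. -146.]
Rmov end [ 547. -105.]
Rmov in [543. -10.]
Rknob [ 522. -123.]
Rfix [525. -10.]
blank [535. 178.]
blank [529.  23.]
tin [419.  89.]
grin [643.  21.]
grinL [644. 177.]
cam in tool [ 0.08443738  0.00029668 -0.116581  ] [[0.0, -0.95, -0.33], [1.0, 0.0, 0.0], [-0.0, -0.33, 0.95]] 65.47071996608388
[[0.957, 0.291, -0.001], [0.291, -0.957, 0.002], [-0.0, -0.002, -1.0]]
```

View pics/crop.png

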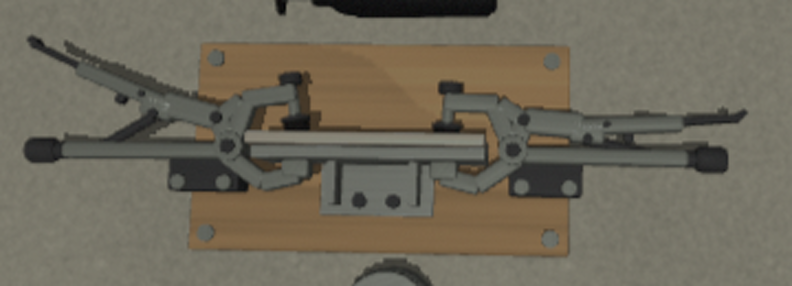

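The crop shows the left moving handle swung out (end at about (78,68) in the crop), with the fixed handle straight and the right tail running (683,124)–(745,113). I'll push with the shut fingers' side, using the arm and watching the wrist force. First move: go over the left handle.

Request:
send_rows(steps=[{"rz": 0.148, "x": 20, "hand": 1}, {"rz": 0.148, "x": 30, "y": -30, "hand": 1}, {"x": 40, "y": -40, "hand": 1}, {"x": 40, "y": -40, "hand": 1}, {"x": 40, "y": -40, "hand": 1}, {"x": 40, "y": -40, "hand": 1}, {"x": 40, "y": -40, "hand": 1}, {"x": 40, "y": -40, "hand": 1}, {"x": 40, "y": -40, "hand": 1}, {"x": 40, "y": -40, "hand": 1}, {"x": 30, "y": -50, "hand": 1}, {"x": 20, "y": -55, "hand": 1}, {"x": 10, "y": -55, "hand": 1}, {"y": -55, "hand": 1}, {"y": -55, "hand": 1}, {"y": -55, "hand": 1}, {"y": -55, "hand": 1}, {"y": -55, "hand": 1}, {"y": -55, "hand": 1}, {"y": -55, "hand": 1}], force=40)

```text
validation failed for argument at $.st...
```

Request:
send_rows(steps=[{"rx": 0, "ry": 0, "rz": 0.148, "x": 20, "y": 0, "z": 0, "hand": 1}, {"rx": 0, "ry": 0, "rz": 0.148, "x": 30, "y": -30, "z": 0, "hand": 1}, {"rx": 0, "ry": 0, "rz": 0, "x": 40, "y": -40, "z": 0, "hand": 1}, {"rx": 0, "ry": 0, "rz": 0, "x": 40, "y": -40, "z": 0, "hand": 1}, {"rx": 0, "ry": 0, "rz": 0, "x": 40, "y": -40, "z": 0, "hand": 1}, {"rx": 0, "ry": 0, "rz": 0, "x": 40, "y": -40, "z": 0, "hand": 1}, {"rx": 0, "ry": 0, "rz": 0, "x": 40, "y": -40, "z": 0, "hand": 1}, {"rx": 0, "ry": 0, "rz": 0, "x": 40, "y": -40, "z": 0, "hand": 1}, {"rx": 0, "ry": 0, "rz": 0, "x": 40, "y": -40, "z": 0, "hand": 1}, {"rx": 0, "ry": 0, "rz": 0, "x": 40, "y": -40, "z": 0, "hand": 1}], force=40)

```text
clock: 1.4
tcp_pos: [0.5619, -0.2851, 0.2562]
eef_rot: [1.0, -0.001, -0.0, 0.0]
wrist_force: [-0.1, -1.3, -0.0]
opening: 0.003
finger_force: 0.0
```

Request:
send_rows(steps=[{"rx": 0, "ry": 0, "rz": 0, "x": 6, "y": -50, "z": 0, "hand": 1}, {"rx": 0, "ry": 0, "rz": 0, "x": 6, "y": -50, "z": 0, "hand": 1}, {"rx": 0, "ry": 0, "rz": 0, "x": 6, "y": -50, "z": 0, "hand": 1}, {"rx": 0, "ry": 0, "rz": 0, "x": 6, "y": -50, "z": 0, "hand": 1}, {"rx": 0, "ry": 0, "rz": 0, "x": 6, "y": -50, "z": 0, "hand": 1}, {"rx": 0, "ry": 0, "rz": 0, "x": 6, "y": -50, "z": 0, "hand": 1}, {"rx": 0, "ry": 0, "rz": 0, "x": 6, "y": -50, "z": 0, "hand": 1}, {"rx": 0, "ry": 0, "rz": 0, "x": 6, "y": -50, "z": 0, "hand": 1}, {"rx": 0, "ry": 0, "rz": 0, "x": 6, "y": -50, "z": 0, "hand": 1}, {"rx": 0, "ry": 0, "rz": 0, "x": 6, "y": -50, "z": 0, "hand": 1}, {"rx": 0, "ry": 0, "rz": 0, "x": 0, "y": -50, "z": 0, "hand": 1}, {"rx": 0, "ry": 0, "rz": 0, "x": 0, "y": -16, "z": 0, "hand": 1}, {"rx": 0, "ry": 0, "rz": 0, "x": 0, "y": 0, "z": 40, "hand": 1}])

```text
clock: 3.02
tcp_pos: [0.623, 0.2825, 0.219]
eef_rot: [1.0, 0.001, 0.003, -0.002]
wrist_force: [0.8, 0.2, -0.8]
opening: -0.001
finger_force: 0.0
```

Run:
```python
from h import *
c=get_calibration("wrist");s=get_state();print(s["tcp_pos"],s["wrist_force"])
cv2.imwrite("pics/w1.png",read_camera("wrist")[:,:,::-1])
T=np.array(c["world_from_camera"]);f=240/np.tan(np.radians(c["fovy"]/2))
for p in [(.621,.282,.05),(.579,.28,.058),(.587,.304,.058),(.530,.28,.058)]:
    q=np.linalg.inv(T)@[*p,1];print(p,c["cx"]+f*q[0]/q[2],c["cy"]+f*q[1]/q[2])
```

```text
[0.62298701 0.28249618 0.21899333] [ 0.78335974  0.19708272 -0.83998065]
(0.621, 0.282, 0.05) 321.36222763391214 228.4184860976569
(0.579, 0.28, 0.058) 323.629484797806 280.6311395779296
(0.587, 0.304, 0.058) 293.995864332103 271.4735726339891
(0.53, 0.28, 0.058) 323.3235547878923 332.88442324848546
```

View pics/w1.png

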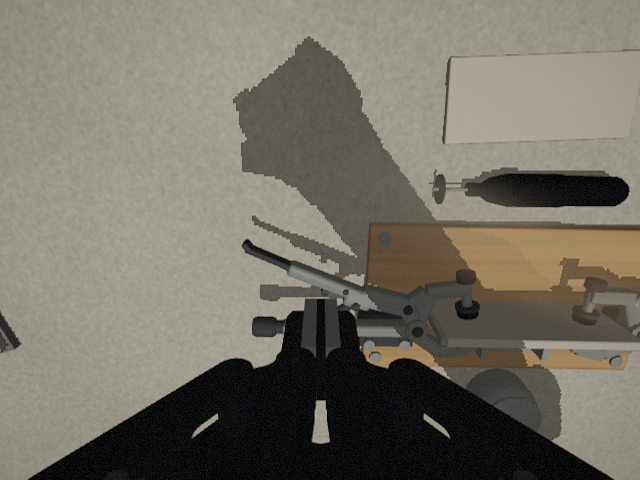

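The wrist picture confirms it: left handle end at (290,268), as predicted, and the shut fingers at (320,325) are clear on the +x side. Going down.

Request:
send_rows(steps=[{"rx": 0, "ry": 0, "rz": 0, "x": 0, "y": 0, "z": 40, "hand": 1}, {"rx": 0, "ry": 0, "rz": 0, "x": 0, "y": 0, "z": 40, "hand": 1}, {"rx": 0, "ry": 0, "rz": 0, "x": 0, "y": 0, "z": 40, "hand": 1}, {"rx": 0, "ry": 0, "rz": 0, "x": 0, "y": 0, "z": 36, "hand": 1}, {"rx": 0, "ry": 0, "rz": 0, "x": 0, "y": 0, "z": 0, "hand": 1}, {"rx": 0, "ry": 0, "rz": 0, "x": -3, "y": 0, "z": 0, "hand": 1}, {"rx": 0, "ry": 0, "rz": 0, "x": -3, "y": 0, "z": 0, "hand": 1}, {"rx": 0, "ry": 0, "rz": 0, "x": 0, "y": 0, "z": 0, "hand": 1}])

```text
clock: 4.08
tcp_pos: [0.616, 0.28, 0.0619]
eef_rot: [1.0, -0.0, 0.001, -0.0]
wrist_force: [-0.8, -0.4, 1.1]
opening: -0.003
finger_force: 0.0
```

Request:
send_rows(steps=[{"rx": 0, "ry": 0, "rz": 0, "x": -2, "y": 0, "z": 0, "hand": 1}, {"rx": 0, "ry": 0, "rz": 0, "x": -2, "y": 0, "z": 0, "hand": 1}, {"rx": 0, "ry": 0, "rz": 0, "x": -2, "y": 0, "z": 0, "hand": 1}, {"rx": 0, "ry": 0, "rz": 0, "x": -2, "y": 0, "z": 0, "hand": 1}, {"rx": 0, "ry": 0, "rz": 0, "x": -2, "y": 0, "z": 0, "hand": 1}])

```text
clock: 4.7
tcp_pos: [0.6055, 0.2796, 0.0602]
eef_rot: [1.0, -0.001, -0.0, 0.0]
wrist_force: [0.1, 0.5, -0.2]
opening: 0.001
finger_force: 0.0
```

Request:
send_rows(steps=[{"rx": 0, "ry": 0, "rz": 0, "x": -1.5, "y": 0, "z": 0, "hand": 1}, {"rx": 0, "ry": 0, "rz": 0, "x": -1.5, "y": 0, "z": 0, "hand": 1}, {"rx": 0, "ry": 0, "rz": 0, "x": -1.5, "y": 0, "z": 0, "hand": 1}, {"rx": 0, "ry": 0, "rz": 0, "x": -1.5, "y": 0, "z": 0, "hand": 1}])

```text
clock: 5.2
tcp_pos: [0.5996, 0.2796, 0.0603]
eef_rot: [1.0, -0.001, 0.0, -0.0]
wrist_force: [0.5, 0.3, -0.2]
opening: -0.002
finger_force: 0.0
```

Request:
send_rows(steps=[{"rx": 0, "ry": 0, "rz": 0, "x": -1.5, "y": 0, "z": 0, "hand": 1}, {"rx": 0, "ry": 0, "rz": 0, "x": -1.5, "y": 0, "z": 0, "hand": 1}, {"rx": 0, "ry": 0, "rz": 0, "x": -1.5, "y": 0, "z": 0, "hand": 1}])

```text
clock: 5.58
tcp_pos: [0.5951, 0.2796, 0.0603]
eef_rot: [1.0, -0.001, 0.0, 0.0]
wrist_force: [0.4, 0.0, 0.8]
opening: -0.001
finger_force: 0.0
```

Request:
send_rows(steps=[{"rx": 0, "ry": 0, "rz": 0, "x": -1.5, "y": 0, "z": 0, "hand": 1}, {"rx": 0, "ry": 0, "rz": 0, "x": -1.5, "y": 0, "z": 0, "hand": 1}])

```text
clock: 5.82
tcp_pos: [0.5937, 0.2796, 0.0606]
eef_rot: [1.0, -0.001, 0.002, -0.001]
wrist_force: [5.7, 0.7, -2.6]
opening: -0.001
finger_force: 2.5
```

Request:
send_rows(steps=[{"rx": 0, "ry": 0, "rz": 0, "x": -1, "y": 0, "z": 0, "hand": 1}, {"rx": 0, "ry": 0, "rz": 0, "x": 0, "y": 0, "z": 0, "hand": 1}])

```text
clock: 6.08
tcp_pos: [0.5936, 0.2794, 0.0607]
eef_rot: [1.0, -0.001, 0.002, -0.001]
wrist_force: [6.0, 0.3, -3.2]
opening: 0.001
finger_force: 2.6
```

Run:
```python
from h import *
cv2.imwrite("pics/w2.png",cv2.resize(read_camera("wrist")[200:400,180:460,::-1],None,fx=2.8,fy=2.8))
```

```text
(no output)
```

View pics/w2.png

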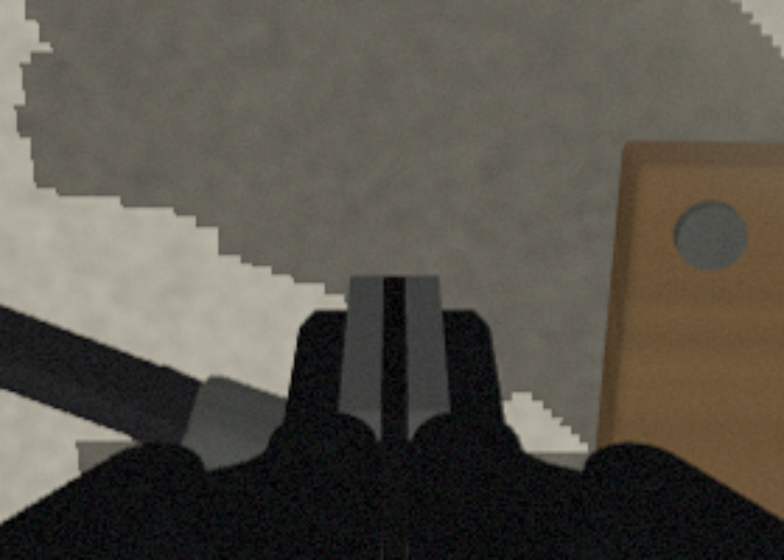

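The wrist crop shows the finger side resting on the moving handle at (290,400), with the handle end on the left and nothing else touched. Continuing gently.

Request:
send_rows(steps=[{"rx": 0, "ry": 0, "rz": 0, "x": -1, "y": 0, "z": 0, "hand": 1}, {"rx": 0, "ry": 0, "rz": 0, "x": -1, "y": 0, "z": 0, "hand": 1}])

```text
clock: 6.38
tcp_pos: [0.592, 0.2796, 0.0608]
eef_rot: [1.0, -0.001, 0.003, -0.001]
wrist_force: [6.5, 1.4, -3.6]
opening: 0.002
finger_force: 3.0
```

Request:
send_rows(steps=[{"rx": 0, "ry": 0, "rz": 0, "x": -1, "y": 0, "z": 0, "hand": 1}, {"rx": 0, "ry": 0, "rz": 0, "x": -1, "y": 0, "z": 0, "hand": 1}])

```text
clock: 6.62
tcp_pos: [0.5899, 0.2798, 0.0608]
eef_rot: [1.0, -0.001, 0.003, -0.001]
wrist_force: [6.7, 2.1, -3.0]
opening: 0.0
finger_force: 3.1
```

Request:
send_rows(steps=[{"rx": 0, "ry": 0, "rz": 0, "x": -1, "y": 0, "z": 0, "hand": 1}, {"rx": 0, "ry": 0, "rz": 0, "x": -1, "y": 0, "z": 0, "hand": 1}, {"rx": 0, "ry": 0, "rz": 0, "x": -1, "y": 0, "z": 0, "hand": 1}])

```text
clock: 7.0
tcp_pos: [0.5884, 0.2798, 0.061]
eef_rot: [1.0, -0.001, 0.004, -0.002]
wrist_force: [10.5, 2.5, -5.5]
opening: -0.003
finger_force: 4.5
```

Request:
send_rows(steps=[{"rx": 0, "ry": 0, "rz": 0, "x": -1, "y": 0, "z": 0, "hand": 1}, {"rx": 0, "ry": 0, "rz": 0, "x": -1, "y": 0, "z": 0, "hand": 1}, {"rx": 0, "ry": 0, "rz": 0, "x": -1, "y": 0, "z": 0, "hand": 1}])

```text
clock: 7.38
tcp_pos: [0.5868, 0.28, 0.0612]
eef_rot: [1.0, -0.001, 0.006, -0.002]
wrist_force: [13.0, 3.0, -7.9]
opening: 0.004
finger_force: 5.9
```

Request:
send_rows(steps=[{"rx": 0, "ry": 0, "rz": 0, "x": -1, "y": 0, "z": 0, "hand": 1}, {"rx": 0, "ry": 0, "rz": 0, "x": -1, "y": 0, "z": 0, "hand": 1}])

```text
clock: 7.62
tcp_pos: [0.5857, 0.28, 0.0614]
eef_rot: [1.0, -0.002, 0.007, -0.002]
wrist_force: [14.8, 3.0, -9.0]
opening: 0.001
finger_force: 6.6
```

Request:
send_rows(steps=[{"rx": 0, "ry": 0, "rz": 0, "x": 0, "y": 0, "z": 0.7, "hand": 1}, {"rx": 0, "ry": 0, "rz": 0, "x": 0, "y": 0, "z": 0.7, "hand": 1}])

```text
clock: 7.88
tcp_pos: [0.5857, 0.2801, 0.0609]
eef_rot: [1.0, -0.002, 0.007, -0.002]
wrist_force: [12.6, 1.4, -1.0]
opening: -0.003
finger_force: 5.6
```

Request:
send_rows(steps=[{"rx": 0, "ry": 0, "rz": 0, "x": -1, "y": 0, "z": 0.3, "hand": 1}, {"rx": 0, "ry": 0, "rz": 0, "x": -1, "y": 0, "z": 0.3, "hand": 1}])

```text
clock: 8.12
tcp_pos: [0.5851, 0.2802, 0.061]
eef_rot: [1.0, -0.002, 0.008, -0.003]
wrist_force: [14.1, 2.0, -2.1]
opening: -0.003
finger_force: 7.0
```

Request:
send_rows(steps=[{"rx": 0, "ry": 0, "rz": 0, "x": -1, "y": 0, "z": 0.3, "hand": 1}])

```text
clock: 8.25
tcp_pos: [0.5846, 0.2802, 0.061]
eef_rot: [1.0, -0.002, 0.009, -0.003]
wrist_force: [16.0, 1.3, 0.0]
opening: -0.002
finger_force: 7.3
```

Request:
send_rows(steps=[{"rx": 0, "ry": 0, "rz": 0, "x": -1, "y": 0, "z": 0.2, "hand": 1}])

```text
clock: 8.38
tcp_pos: [0.584, 0.2803, 0.061]
eef_rot: [1.0, -0.002, 0.009, -0.003]
wrist_force: [16.1, 0.7, -0.6]
opening: 0.004
finger_force: 7.6
```

Request:
send_rows(steps=[{"rx": 0, "ry": 0, "rz": 0, "x": 0, "y": 0, "z": 0, "hand": 1}, {"rx": 0, "ry": 0, "rz": 0, "x": 0, "y": 0, "z": 0, "hand": 1}])

```text
clock: 8.62
tcp_pos: [0.584, 0.2804, 0.061]
eef_rot: [1.0, -0.002, 0.009, -0.003]
wrist_force: [15.8, 1.9, -1.4]
opening: 0.002
finger_force: 7.3
```

Request:
send_rows(steps=[{"rx": 0, "ry": 0, "rz": 0, "x": 2, "y": 0, "z": 0, "hand": 1}, {"rx": 0, "ry": 0, "rz": 0, "x": 3, "y": 0, "z": 0, "hand": 1}, {"rx": 0, "ry": 0, "rz": 0, "x": 5, "y": 0, "z": 0, "hand": 1}, {"rx": 0, "ry": 0, "rz": 0, "x": 6, "y": 0, "z": 0, "hand": 1}, {"rx": 0, "ry": 0, "rz": 0, "x": 4, "y": -4, "z": 0, "hand": 1}, {"rx": 0, "ry": 0, "rz": 0, "x": 0, "y": -5, "z": 0, "hand": 1}, {"rx": 0, "ry": 0, "rz": 0, "x": 0, "y": 0, "z": 0, "hand": 1}])

```text
clock: 9.5
tcp_pos: [0.596, 0.2857, 0.0569]
eef_rot: [1.0, -0.001, 0.0, 0.002]
wrist_force: [4.2, -4.5, -0.4]
opening: -0.001
finger_force: 3.1
```

Run:
```python
from h import *
c=get_calibration("wrist");s=get_state();print(s["tcp_pos"],s["wrist_force"])
cv2.imwrite("pics/w3.png",cv2.resize(read_camera("wrist")[200:400,180:460,::-1],None,fx=2.8,fy=2.8))
T=np.array(c["world_from_camera"]);f=240/np.tan(np.radians(c["fovy"]/2))
for p in [(.592,.28,.058),(.592,.29,.058),(.592,.30,.058),(.592,.31,.058),(.602,.30,.058)]:
    q=np.linalg.inv(T)@[*p,1];print(p,2.8*(c["cx"]+f*q[0]/q[2]-180),2.8*(c["cy"]+f*q[1]/q[2]-200))
```

```text
[0.59598441 0.28572227 0.05688419] [ 4.21538636 -4.48702774 -0.40461189]
(0.592, 0.28, 0.058) 434.4594525396729 464.1225072376379
(0.592, 0.29, 0.058) 358.66993539391 464.4136362072357
(0.592, 0.3, 0.058) 282.83514941398323 464.704939067228
(0.592, 0.31, 0.058) 206.95505402938372 464.99641597345766
(0.602, 0.3, 0.058) 280.0997386291219 399.71587688125805
```

View pics/w3.png

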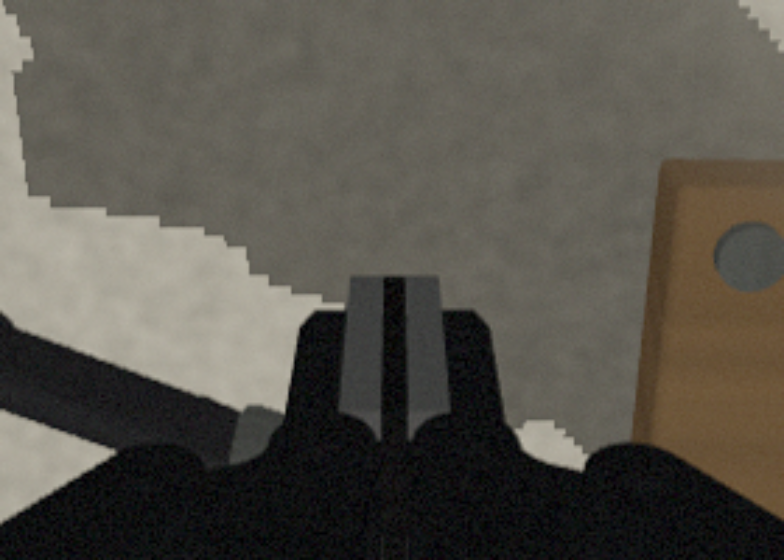

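The crop shows the handle end at about (240,430), y ≈ 305, with the finger tips roughly 12 mm inward of it. I'll move a little further out for better leverage.

Request:
send_rows(steps=[{"rx": 0, "ry": 0, "rz": 0, "x": 5, "y": 0, "z": 0, "hand": 1}, {"rx": 0, "ry": 0, "rz": 0, "x": 5, "y": 0, "z": 0, "hand": 1}, {"rx": 0, "ry": 0, "rz": 0, "x": 0, "y": -3, "z": -2, "hand": 1}, {"rx": 0, "ry": 0, "rz": 0, "x": 0, "y": 0, "z": -1, "hand": 1}, {"rx": 0, "ry": 0, "rz": 0, "x": 0, "y": 0, "z": 0, "hand": 1}])

```text
clock: 10.18
tcp_pos: [0.6049, 0.292, 0.0609]
eef_rot: [1.0, -0.0, -0.0, -0.0]
wrist_force: [0.5, 0.5, 0.3]
opening: 0.0
finger_force: 0.0
```

Request:
send_rows(steps=[{"rx": 0, "ry": 0, "rz": 0, "x": -2, "y": 0, "z": 0, "hand": 1}, {"rx": 0, "ry": 0, "rz": 0, "x": -2, "y": 0, "z": 0, "hand": 1}, {"rx": 0, "ry": 0, "rz": 0, "x": -2, "y": 0, "z": 0.3, "hand": 1}])

```text
clock: 10.55
tcp_pos: [0.599, 0.2915, 0.0605]
eef_rot: [1.0, -0.001, 0.0, 0.0]
wrist_force: [1.5, 0.5, 0.2]
opening: -0.001
finger_force: 0.9
```

Request:
send_rows(steps=[{"rx": 0, "ry": 0, "rz": 0, "x": -1.5, "y": 0, "z": 0.3, "hand": 1}, {"rx": 0, "ry": 0, "rz": 0, "x": -1.5, "y": 0, "z": 0.3, "hand": 1}, {"rx": 0, "ry": 0, "rz": 0, "x": -1.5, "y": 0, "z": 0.3, "hand": 1}])

```text
clock: 10.92
tcp_pos: [0.5973, 0.2918, 0.0606]
eef_rot: [1.0, -0.001, 0.003, -0.001]
wrist_force: [5.0, 0.9, 0.3]
opening: -0.0
finger_force: 2.6
```

Request:
send_rows(steps=[{"rx": 0, "ry": 0, "rz": 0, "x": -1.5, "y": 0, "z": 0.3, "hand": 1}, {"rx": 0, "ry": 0, "rz": 0, "x": -1.5, "y": 0, "z": 0.3, "hand": 1}, {"rx": 0, "ry": 0, "rz": 0, "x": -1.5, "y": 0, "z": 0.3, "hand": 1}])

```text
clock: 11.3
tcp_pos: [0.5936, 0.2924, 0.0605]
eef_rot: [1.0, -0.001, 0.004, -0.002]
wrist_force: [7.6, 1.7, 2.2]
opening: 0.005
finger_force: 3.2
```

Request:
send_rows(steps=[{"rx": 0, "ry": 0, "rz": 0, "x": -1, "y": 0, "z": 0.1, "hand": 1}, {"rx": 0, "ry": 0, "rz": 0, "x": -1, "y": 0, "z": 0.1, "hand": 1}, {"rx": 0, "ry": 0, "rz": 0, "x": -1, "y": 0, "z": 0.1, "hand": 1}, {"rx": 0, "ry": 0, "rz": 0, "x": -1, "y": 0, "z": 0.1, "hand": 1}])

```text
clock: 11.8
tcp_pos: [0.5915, 0.2927, 0.0606]
eef_rot: [1.0, -0.001, 0.006, -0.002]
wrist_force: [10.4, 1.5, 1.2]
opening: 0.0
finger_force: 4.6
```

Request:
send_rows(steps=[{"rx": 0, "ry": 0, "rz": 0, "x": -1, "y": 0, "z": 0.2, "hand": 1}, {"rx": 0, "ry": 0, "rz": 0, "x": -1, "y": 0, "z": 0.2, "hand": 1}, {"rx": 0, "ry": 0, "rz": 0, "x": -1, "y": 0, "z": 0.2, "hand": 1}])

```text
clock: 12.18
tcp_pos: [0.5898, 0.293, 0.0606]
eef_rot: [1.0, -0.002, 0.007, -0.003]
wrist_force: [12.1, 2.2, 1.1]
opening: -0.002
finger_force: 5.6
```

Request:
send_rows(steps=[{"rx": 0, "ry": 0, "rz": 0, "x": -1, "y": 0, "z": 0.2, "hand": 1}, {"rx": 0, "ry": 0, "rz": 0, "x": -1, "y": 0, "z": 0.2, "hand": 1}])

```text
clock: 12.42
tcp_pos: [0.5886, 0.2932, 0.0606]
eef_rot: [1.0, -0.002, 0.008, -0.003]
wrist_force: [14.1, 2.2, 1.4]
opening: -0.003
finger_force: 6.1
```

Request:
send_rows(steps=[{"rx": 0, "ry": 0, "rz": 0, "x": -0.7, "y": 0, "z": 0.1, "hand": 1}, {"rx": 0, "ry": 0, "rz": 0, "x": -0.7, "y": 0, "z": 0.1, "hand": 1}])

```text
clock: 12.68
tcp_pos: [0.5877, 0.2934, 0.0606]
eef_rot: [1.0, -0.002, 0.008, -0.004]
wrist_force: [14.6, 3.1, 2.4]
opening: -0.0
finger_force: 6.4
```

Request:
send_rows(steps=[{"rx": 0, "ry": 0, "rz": 0, "x": -0.7, "y": 0, "z": 0.1, "hand": 1}, {"rx": 0, "ry": 0, "rz": 0, "x": -0.7, "y": 0, "z": 0.1, "hand": 1}])

```text
clock: 12.92
tcp_pos: [0.5867, 0.2935, 0.0606]
eef_rot: [1.0, -0.002, 0.009, -0.004]
wrist_force: [15.3, 2.7, 2.6]
opening: -0.0
finger_force: 6.7
```

Request:
send_rows(steps=[{"rx": 0, "ry": 0, "rz": 0, "x": -0.7, "y": 0, "z": 0, "hand": 1}, {"rx": 0, "ry": 0, "rz": 0, "x": -0.7, "y": 0, "z": 0, "hand": 1}])

```text
clock: 13.18
tcp_pos: [0.5854, 0.2937, 0.0606]
eef_rot: [1.0, -0.002, 0.009, -0.004]
wrist_force: [14.5, 4.8, 0.9]
opening: -0.003
finger_force: 6.8
```

Request:
send_rows(steps=[{"rx": 0, "ry": 0, "rz": 0, "x": -0.7, "y": 0, "z": 0, "hand": 1}, {"rx": 0, "ry": 0, "rz": 0, "x": -0.7, "y": 0, "z": 0, "hand": 1}])

```text
clock: 13.42
tcp_pos: [0.584, 0.2939, 0.0606]
eef_rot: [1.0, -0.002, 0.009, -0.004]
wrist_force: [14.9, 3.1, 2.0]
opening: 0.003
finger_force: 6.7
```

Request:
send_rows(steps=[{"rx": 0, "ry": 0, "rz": 0, "x": -0.7, "y": 0, "z": 0, "hand": 1}, {"rx": 0, "ry": 0, "rz": 0, "x": -0.7, "y": 0, "z": 0, "hand": 1}, {"rx": 0, "ry": 0, "rz": 0, "x": -0.7, "y": 0, "z": 0, "hand": 1}])

```text
clock: 13.8
tcp_pos: [0.5813, 0.2943, 0.0605]
eef_rot: [1.0, -0.002, 0.008, -0.004]
wrist_force: [13.8, 3.8, 1.1]
opening: 0.002
finger_force: 6.1
```

Request:
send_rows(steps=[{"rx": 0, "ry": 0, "rz": 0, "x": -0.7, "y": 0, "z": 0, "hand": 1}, {"rx": 0, "ry": 0, "rz": 0, "x": -0.7, "y": 0, "z": 0, "hand": 1}, {"rx": 0, "ry": 0, "rz": 0, "x": 0, "y": 0, "z": 0, "hand": 1}])

```text
clock: 14.18
tcp_pos: [0.5782, 0.2947, 0.0604]
eef_rot: [1.0, -0.001, 0.007, -0.004]
wrist_force: [10.2, 4.5, 4.2]
opening: 0.0
finger_force: 4.6
```

Past the peak. Continuing slowly.

Request:
send_rows(steps=[{"rx": 0, "ry": 0, "rz": 0, "x": -0.5, "y": 0, "z": 0, "hand": 1}, {"rx": 0, "ry": 0, "rz": 0, "x": -0.5, "y": 0, "z": 0, "hand": 1}, {"rx": 0, "ry": 0, "rz": 0, "x": 0, "y": 0, "z": 0, "hand": 1}])

```text
clock: 14.55
tcp_pos: [0.5741, 0.2933, 0.0591]
eef_rot: [1.0, -0.001, 0.003, -0.002]
wrist_force: [3.8, 1.0, 2.4]
opening: 0.001
finger_force: 1.9
```

Request:
send_rows(steps=[{"rx": 0, "ry": 0, "rz": 0, "x": -0.5, "y": 0, "z": 0, "hand": 1}, {"rx": 0, "ry": 0, "rz": 0, "x": -0.5, "y": 0, "z": 0, "hand": 1}, {"rx": 0, "ry": 0, "rz": 0, "x": 0, "y": 0, "z": 0, "hand": 1}])

```text
clock: 14.92
tcp_pos: [0.5694, 0.2913, 0.0565]
eef_rot: [1.0, -0.001, -0.001, 0.0]
wrist_force: [1.3, -0.5, 1.2]
opening: -0.0
finger_force: 0.5
```

Request:
send_rows(steps=[{"rx": 0, "ry": 0, "rz": 0, "x": -0.5, "y": 0, "z": 0, "hand": 1}, {"rx": 0, "ry": 0, "rz": 0, "x": -0.5, "y": 0, "z": 0, "hand": 1}, {"rx": 0, "ry": 0, "rz": 0, "x": 0, "y": 0, "z": 0, "hand": 1}])

```text
clock: 15.3
tcp_pos: [0.5693, 0.2913, 0.0567]
eef_rot: [1.0, -0.001, 0.0, 0.0]
wrist_force: [3.3, 0.1, -2.3]
opening: -0.002
finger_force: 1.6
```

Request:
send_rows(steps=[{"rx": 0, "ry": 0, "rz": 0, "x": -0.5, "y": 0, "z": 0, "hand": 1}, {"rx": 0, "ry": 0, "rz": 0, "x": -0.5, "y": 0, "z": 0, "hand": 1}, {"rx": 0, "ry": 0, "rz": 0, "x": 0, "y": 0, "z": 0, "hand": 1}])

```text
clock: 15.68
tcp_pos: [0.5692, 0.2913, 0.0568]
eef_rot: [1.0, -0.001, 0.001, -0.0]
wrist_force: [5.9, 0.5, -3.6]
opening: -0.002
finger_force: 2.9
```

Request:
send_rows(steps=[{"rx": 0, "ry": 0, "rz": 0, "x": -0.5, "y": 0, "z": 0, "hand": 1}, {"rx": 0, "ry": 0, "rz": 0, "x": -0.5, "y": 0, "z": 0, "hand": 1}, {"rx": 0, "ry": 0, "rz": 0, "x": 0, "y": 0, "z": 0, "hand": 1}])

```text
clock: 16.05
tcp_pos: [0.569, 0.2913, 0.0569]
eef_rot: [1.0, -0.001, 0.002, -0.0]
wrist_force: [6.9, 1.4, -6.5]
opening: -0.001
finger_force: 3.8
```

It's stiff now, with no movement, so the handle is on the stop. Back off, rise and look.

Request:
send_rows(steps=[{"rx": 0, "ry": 0, "rz": 0, "x": 2, "y": 0, "z": 0, "hand": 1}, {"rx": 0, "ry": 0, "rz": 0, "x": 5, "y": 0, "z": 0, "hand": 1}, {"rx": 0, "ry": 0, "rz": 0, "x": 12, "y": 0, "z": 0, "hand": 1}, {"rx": 0, "ry": 0, "rz": 0, "x": 12, "y": 0, "z": 0, "hand": 1}, {"rx": 0, "ry": 0, "rz": 0, "x": 0, "y": 0, "z": -40, "hand": 1}, {"rx": 0, "ry": 0, "rz": 0, "x": 0, "y": 0, "z": -40, "hand": 1}, {"rx": 0, "ry": 0, "rz": 0, "x": 10, "y": 40, "z": -20, "hand": 1}, {"rx": 0, "ry": 0, "rz": 0, "x": 10, "y": 50, "z": 0, "hand": 1}, {"rx": 0, "ry": 0, "rz": 0, "x": 0, "y": 50, "z": 0, "hand": 1}, {"rx": 0, "ry": 0, "rz": 0, "x": 0, "y": 50, "z": 0, "hand": 1}, {"rx": 0, "ry": 0, "rz": 0, "x": 0, "y": 50, "z": 0, "hand": 1}, {"rx": 0, "ry": 0, "rz": 0, "x": 0, "y": 50, "z": 0, "hand": 1}, {"rx": 0, "ry": 0, "rz": 0, "x": 0, "y": 50, "z": 0, "hand": 1}, {"rx": 0, "ry": 0, "rz": 0, "x": -10, "y": 50, "z": 0, "hand": 1}, {"rx": 0, "ry": 0, "rz": 0, "x": -10, "y": 30, "z": 0, "hand": 1}, {"rx": 0, "ry": 0, "rz": 0, "x": 0, "y": 0, "z": 0, "hand": 1}])

```text
clock: 18.05
tcp_pos: [0.5969, -0.1326, 0.1568]
eef_rot: [1.0, -0.004, -0.0, 0.001]
wrist_force: [0.5, 0.4, 0.9]
opening: -0.003
finger_force: 0.0
```

Run:
```python
from h import *
s=get_state();print(s["tcp_pos"],s["wrist_force"])
a=read_camera("top")[195:325,100:460]
w=get_calibration("wrist");b=read_camera("wrist")
a=cv2.resize(a,(792,286),interpolation=cv2.INTER_CUBIC);b=cv2.resize(b[150:405,120:],(640,314))
b=cv2.copyMakeBorder(b,0,0,0,152,0)
cv2.imwrite("pics/m1.png",np.vstack([a,b])[:,:,::-1])
T=np.array(w["world_from_camera"]);f=240/np.tan(np.radians(w["fovy"]/2))
for p in [(.551,-.127,.056),(.551,-.146,.056),(.522,-.123,.059),(.547,-.105,.058)]:
    q=np.linalg.inv(T)@[*p,1];k=640/520;print(p,k*(w["cx"]+f*q[0]/q[2]-120),286+314/255*(w["cy"]+f*q[1]/q[2]-150))
```

```text
[ 0.59688098 -0.13261192  0.1568204 ] [0.52256273 0.36965614 0.94960249]
(0.551, -0.127, 0.056) 241.2456004837414 496.6265044046331
(0.551, -0.146, 0.056) 276.3992644188534 496.5396854729279
(0.522, -0.123, 0.059) 234.32073452547888 545.3056418257243
(0.547, -0.105, 0.058) 200.45820898437265 505.1870074740584
```

View pics/m1.png

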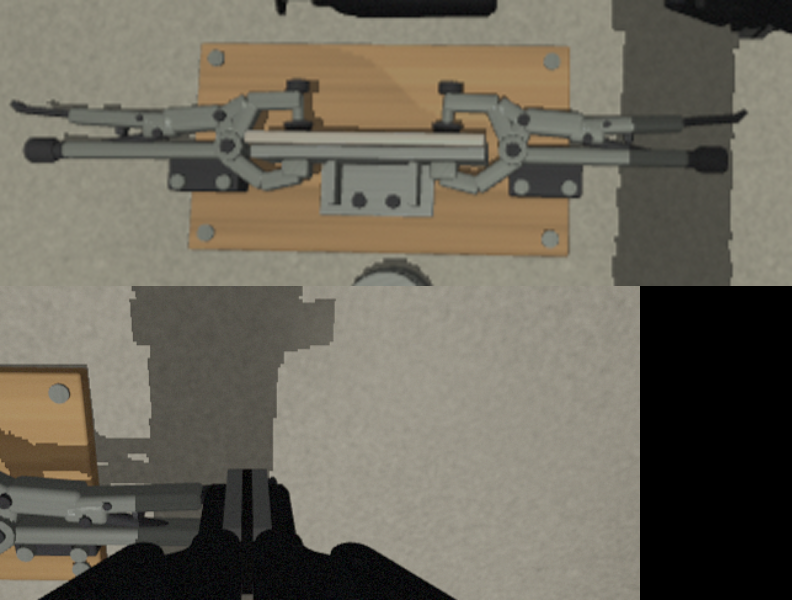

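The left clamp is now closed, a mirror image of the right one, and the blank hasn't moved. In the wrist view the right handle end is at about (203,492), so the finger stands over the tail's line. Going down beside the tail.

Request:
send_rows(steps=[{"rx": 0, "ry": 0, "rz": 0, "x": 0, "y": 0, "z": 40, "hand": 1}, {"rx": 0, "ry": 0, "rz": 0, "x": 0, "y": 0, "z": 40, "hand": 1}, {"rx": 0, "ry": 0, "rz": 0, "x": 0, "y": 0, "z": 17, "hand": 1}, {"rx": 0, "ry": 0, "rz": 0, "x": -6, "y": 0, "z": 0, "hand": 1}, {"rx": 0, "ry": 0, "rz": 0, "x": -6, "y": 0, "z": 0, "hand": 1}, {"rx": 0, "ry": 0, "rz": 0, "x": -4, "y": 0, "z": 0, "hand": 1}, {"rx": 0, "ry": 0, "rz": 0, "x": -2, "y": 0, "z": 0, "hand": 1}, {"rx": 0, "ry": 0, "rz": 0, "x": -2, "y": 0, "z": 0, "hand": 1}, {"rx": 0, "ry": 0, "rz": 0, "x": 0, "y": 0, "z": 0, "hand": 1}])

```text
clock: 19.27
tcp_pos: [0.5775, -0.1285, 0.0601]
eef_rot: [1.0, -0.001, 0.0, 0.0]
wrist_force: [-0.2, -0.3, 0.2]
opening: 0.003
finger_force: 0.0
```

Request:
send_rows(steps=[{"rx": 0, "ry": 0, "rz": 0, "x": -1.5, "y": 0, "z": 0, "hand": 1}, {"rx": 0, "ry": 0, "rz": 0, "x": -1.5, "y": 0, "z": 0, "hand": 1}, {"rx": 0, "ry": 0, "rz": 0, "x": -1.5, "y": 0, "z": 0, "hand": 1}])

```text
clock: 19.65
tcp_pos: [0.573, -0.1284, 0.0598]
eef_rot: [1.0, -0.001, -0.0, 0.0]
wrist_force: [-1.0, -0.6, 0.7]
opening: -0.001
finger_force: 0.0
```

Request:
send_rows(steps=[{"rx": 0, "ry": 0, "rz": 0, "x": -1.5, "y": 0, "z": 0, "hand": 1}, {"rx": 0, "ry": 0, "rz": 0, "x": -1.5, "y": 0, "z": 0, "hand": 1}])

```text
clock: 19.9
tcp_pos: [0.57, -0.1284, 0.0599]
eef_rot: [1.0, -0.001, 0.0, 0.0]
wrist_force: [-0.1, 0.6, -0.6]
opening: 0.0
finger_force: 0.0
```

Request:
send_rows(steps=[{"rx": 0, "ry": 0, "rz": 0, "x": -1.2, "y": 0, "z": 0, "hand": 1}, {"rx": 0, "ry": 0, "rz": 0, "x": -1.2, "y": 0, "z": 0, "hand": 1}, {"rx": 0, "ry": 0, "rz": 0, "x": -1.2, "y": 0, "z": 0, "hand": 1}])

```text
clock: 20.27
tcp_pos: [0.5664, -0.1284, 0.0599]
eef_rot: [1.0, -0.001, 0.0, 0.0]
wrist_force: [0.6, -0.4, 0.3]
opening: 0.0
finger_force: 0.0
```

Request:
send_rows(steps=[{"rx": 0, "ry": 0, "rz": 0, "x": -1.2, "y": 0, "z": 0, "hand": 1}, {"rx": 0, "ry": 0, "rz": 0, "x": -1.2, "y": 0, "z": 0, "hand": 1}, {"rx": 0, "ry": 0, "rz": 0, "x": -1.2, "y": 0, "z": 0, "hand": 1}])

```text
clock: 20.65
tcp_pos: [0.5632, -0.1285, 0.06]
eef_rot: [1.0, -0.001, 0.001, 0.0]
wrist_force: [1.0, -0.5, -0.7]
opening: 0.003
finger_force: 0.7
```

Request:
send_rows(steps=[{"rx": 0, "ry": 0, "rz": 0, "x": -1, "y": 0, "z": 0, "hand": 1}, {"rx": 0, "ry": 0, "rz": 0, "x": -1, "y": 0, "z": 0, "hand": 1}, {"rx": 0, "ry": 0, "rz": 0, "x": -1, "y": 0, "z": 0, "hand": 1}])

```text
clock: 21.02
tcp_pos: [0.5616, -0.1286, 0.0603]
eef_rot: [1.0, -0.001, 0.002, 0.0]
wrist_force: [5.9, -1.0, -2.0]
opening: -0.003
finger_force: 3.1
```

Request:
send_rows(steps=[{"rx": 0, "ry": 0, "rz": 0, "x": -0.8, "y": 0, "z": 0.2, "hand": 1}, {"rx": 0, "ry": 0, "rz": 0, "x": -0.8, "y": 0, "z": 0.2, "hand": 1}])

```text
clock: 21.28
tcp_pos: [0.5612, -0.1287, 0.0603]
eef_rot: [1.0, -0.0, 0.003, 0.0]
wrist_force: [8.2, -1.6, -3.4]
opening: 0.001
finger_force: 3.9
```

Request:
send_rows(steps=[{"rx": 0, "ry": 0, "rz": 0, "x": -0.8, "y": 0, "z": 0.2, "hand": 1}, {"rx": 0, "ry": 0, "rz": 0, "x": -0.8, "y": 0, "z": 0.2, "hand": 1}])

```text
clock: 21.52
tcp_pos: [0.5607, -0.1288, 0.0603]
eef_rot: [1.0, -0.0, 0.005, 0.0]
wrist_force: [9.0, -1.5, -3.3]
opening: -0.0
finger_force: 4.7
```

Request:
send_rows(steps=[{"rx": 0, "ry": 0, "rz": 0, "x": -0.8, "y": 0, "z": 0.2, "hand": 1}, {"rx": 0, "ry": 0, "rz": 0, "x": -0.8, "y": 0, "z": 0.2, "hand": 1}])

```text
clock: 21.78
tcp_pos: [0.5603, -0.1288, 0.0603]
eef_rot: [1.0, -0.0, 0.006, 0.0]
wrist_force: [11.7, -1.7, -3.4]
opening: -0.0
finger_force: 5.6
```

Run:
```python
from h import *
a=read_camera("top")[225:290,330:460];b=read_camera("wrist")[240:380,140:420]
a=cv2.resize(a,(560,280),interpolation=cv2.INTER_CUBIC);b=cv2.resize(b,(560,280))
cv2.imwrite("pics/m2.png",np.vstack([a,b])[:,:,::-1])
```

```text
(no output)
```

View pics/m2.png

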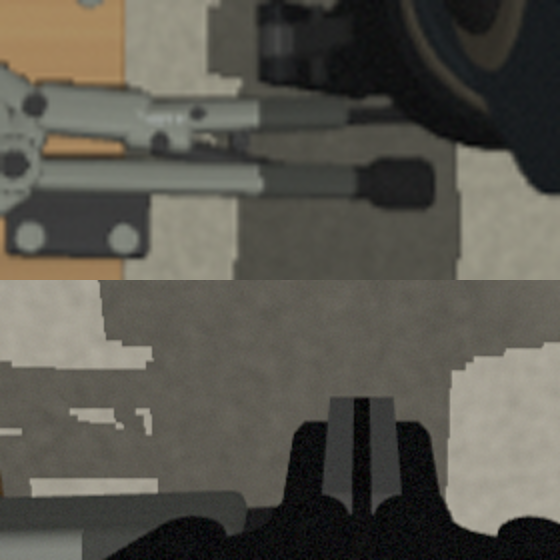

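The picture shows the finger on the tail tab; the handle end at (245,495) is clear. I'll shift outward a bit for leverage.

Request:
send_rows(steps=[{"rx": 0, "ry": 0, "rz": 0, "x": 5, "y": 0, "z": 0, "hand": 1}, {"rx": 0, "ry": 0, "rz": 0, "x": 6, "y": 0, "z": 0, "hand": 1}, {"rx": 0, "ry": 0, "rz": 0, "x": 2, "y": 3, "z": 0, "hand": 1}, {"rx": 0, "ry": 0, "rz": 0, "x": 0, "y": 3, "z": -1, "hand": 1}, {"rx": 0, "ry": 0, "rz": 0, "x": 0, "y": 0, "z": 0, "hand": 1}])

```text
clock: 22.5
tcp_pos: [0.5674, -0.1349, 0.0595]
eef_rot: [1.0, -0.001, -0.001, 0.0]
wrist_force: [0.1, -0.5, -0.4]
opening: 0.001
finger_force: 0.0
```

Request:
send_rows(steps=[{"rx": 0, "ry": 0, "rz": 0, "x": -1.5, "y": 0, "z": 0, "hand": 1}, {"rx": 0, "ry": 0, "rz": 0, "x": -1.5, "y": 0, "z": 0, "hand": 1}, {"rx": 0, "ry": 0, "rz": 0, "x": -1.5, "y": 0, "z": 0.3, "hand": 1}, {"rx": 0, "ry": 0, "rz": 0, "x": -1.5, "y": 0, "z": 0.3, "hand": 1}])

```text
clock: 23.0
tcp_pos: [0.5629, -0.1344, 0.0595]
eef_rot: [1.0, -0.001, 0.001, 0.0]
wrist_force: [1.7, 0.1, 1.6]
opening: -0.003
finger_force: 1.2
```

Request:
send_rows(steps=[{"rx": 0, "ry": 0, "rz": 0, "x": -1, "y": 0, "z": 0.3, "hand": 1}, {"rx": 0, "ry": 0, "rz": 0, "x": -1, "y": 0, "z": 0.3, "hand": 1}, {"rx": 0, "ry": 0, "rz": 0, "x": -1, "y": 0, "z": 0.3, "hand": 1}])

```text
clock: 23.38
tcp_pos: [0.5615, -0.1346, 0.0594]
eef_rot: [1.0, -0.0, 0.003, 0.0]
wrist_force: [6.5, -0.6, 3.0]
opening: 0.002
finger_force: 3.2
```

Request:
send_rows(steps=[{"rx": 0, "ry": 0, "rz": 0, "x": -1, "y": 0, "z": 0.3, "hand": 1}, {"rx": 0, "ry": 0, "rz": 0, "x": -1, "y": 0, "z": 0.3, "hand": 1}])

```text
clock: 23.62
tcp_pos: [0.561, -0.1347, 0.0593]
eef_rot: [1.0, -0.0, 0.004, 0.0]
wrist_force: [7.5, -0.6, 3.2]
opening: -0.001
finger_force: 4.2
```

Request:
send_rows(steps=[{"rx": 0, "ry": 0, "rz": 0, "x": -0.8, "y": 0, "z": 0, "hand": 1}, {"rx": 0, "ry": 0, "rz": 0, "x": -0.8, "y": 0, "z": 0, "hand": 1}])

```text
clock: 23.88
tcp_pos: [0.5604, -0.1348, 0.0595]
eef_rot: [1.0, -0.0, 0.006, 0.001]
wrist_force: [9.3, -1.1, 1.8]
opening: 0.0
finger_force: 5.1
```

Request:
send_rows(steps=[{"rx": 0, "ry": 0, "rz": 0, "x": -0.8, "y": 0, "z": 0, "hand": 1}, {"rx": 0, "ry": 0, "rz": 0, "x": -0.8, "y": 0, "z": 0, "hand": 1}])

```text
clock: 24.12
tcp_pos: [0.5523, -0.1342, 0.057]
eef_rot: [1.0, -0.001, -0.002, -0.0]
wrist_force: [0.2, -0.3, -1.1]
opening: 0.001
finger_force: 0.2
```

Request:
send_rows(steps=[{"rx": 0, "ry": 0, "rz": 0, "x": -0.8, "y": 0, "z": 0, "hand": 1}, {"rx": 0, "ry": 0, "rz": 0, "x": -0.8, "y": 0, "z": 0, "hand": 1}])

```text
clock: 24.38
tcp_pos: [0.5513, -0.1343, 0.0571]
eef_rot: [1.0, -0.001, -0.001, -0.0]
wrist_force: [0.7, 0.9, 0.1]
opening: 0.0
finger_force: 0.2
```

It snapped at 9.3 N. Let the lever go by retreating to +x, then rise.

Request:
send_rows(steps=[{"rx": 0, "ry": 0, "rz": 0, "x": 5, "y": 0, "z": 0, "hand": 1}, {"rx": 0, "ry": 0, "rz": 0, "x": 8, "y": 0, "z": 0, "hand": 1}, {"rx": 0, "ry": 0, "rz": 0, "x": 10, "y": 0, "z": 0, "hand": 1}, {"rx": 0, "ry": 0, "rz": 0, "x": 10, "y": 0, "z": 0, "hand": 1}, {"rx": 0, "ry": 0, "rz": 0, "x": 12, "y": 0, "z": 0, "hand": 1}, {"rx": 0, "ry": 0, "rz": 0, "x": 12, "y": 0, "z": 0, "hand": 1}, {"rx": 0, "ry": 0, "rz": 0, "x": 14, "y": 0, "z": 0, "hand": 1}, {"rx": 0, "ry": 0, "rz": 0, "x": 14, "y": 0, "z": 0, "hand": 1}, {"rx": 0, "ry": 0, "rz": 0, "x": 14, "y": 0, "z": 0, "hand": 1}, {"rx": 0, "ry": 0, "rz": 0, "x": 0, "y": 0, "z": -30, "hand": 1}, {"rx": 0, "ry": 0, "rz": 0, "x": 0, "y": 0, "z": -50, "hand": 1}, {"rx": 0, "ry": 0, "rz": 0, "x": 0, "y": 40, "z": -40, "hand": 1}, {"rx": 0, "ry": 0, "rz": 0, "x": 0, "y": 50, "z": 0, "hand": 1}, {"rx": 0, "ry": 0, "rz": 0, "x": 0, "y": 50, "z": 0, "hand": 1}, {"rx": 0, "ry": 0, "rz": 0, "x": 0, "y": 0, "z": 0, "hand": 1}])

```text
clock: 26.25
tcp_pos: [0.6497, -0.2817, 0.1773]
eef_rot: [1.0, -0.005, -0.0, 0.002]
wrist_force: [0.3, -0.1, -0.3]
opening: 0.0
finger_force: 0.0
```

Run:
```python
from h import *
s=get_state();print(s["tcp_pos"],s["wrist_force"])
a=read_camera("top")[125:355,100:460]
cv2.imwrite("pics/end.png",cv2.resize(a,None,fx=2.2,fy=2.2,interpolation=cv2.INTER_CUBIC)[:,:,::-1])
```

```text
[ 0.6496836  -0.28169027  0.17731473] [ 0.27617484 -0.06393369 -0.27593723]
```

View pics/end.png

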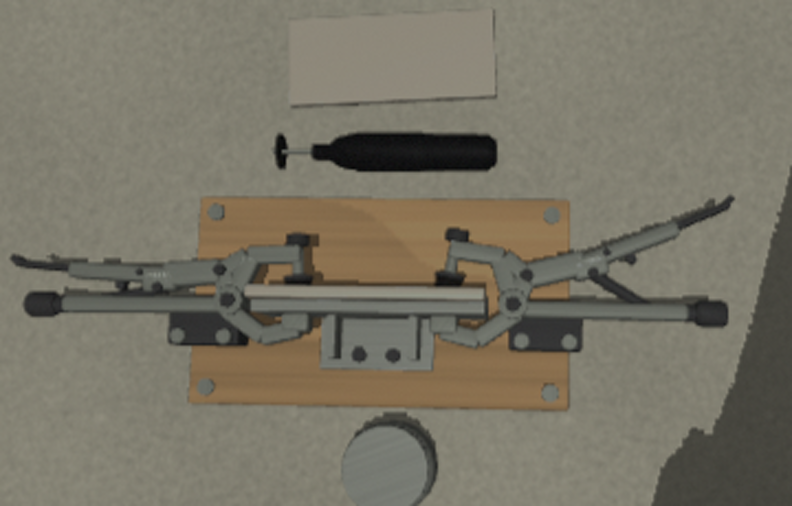

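The left clamp is locked (handle end at (70,270)), the right clamp is fully open (tail at (730,200)), and the blank and bystanders are in place.

```bash
python3 -c "
from station import *
print(finish_job())"
```

```text
the job is handed in; nothing more can be done
None
```

The job is handed in: the left clamp is locked on the blank (highest force I read about 16 N, on a first push I backed off and redid), then the right clamp sprang fully open at about 9 N (11.7 N on an earlier pull). The last picture shows the blank and the other things where they were and the gripper clear; it took about 26 s.

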